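# Roll the guide roller to the chalk line and chock it

### The job

Draw the wooden chock well clear from under the guide roller. Then roll the roller along the rubber mat by pushing on its top with the fingers (do not lift it or skid it along) until it lies still, squarely over the chalk line. Then slide the chock back, thin edge first, snug against the same side of the roller as before, leaving the roller on the line and the things around alone.

Things in the scene. Friction and masses are not known exactly. Their poses are not given: they have to be found in the camera images.
- mat: Black rubber mat lying fixed on the bench, 330 x 170 x 6 mm, top at z = 0.006. Its x axis is the rolling direction (from the roller towards the line), y runs across it. Origin on the underside, midway across the width, 155 mm from the end behind the roller and 175 mm from the far end. A solid parts cabinet, 0.22 m high, stands right of it (y = 0.10 to -0.20): do not sweep through it.
- chalk_line: White chalk line 3 mm wide and 158 mm long, drawn across the mat. Origin at the middle of the line, on the mat's top; its y axis runs along the line, its x axis is the rolling direction (away from where the roller starts). It starts 75 to 125 mm ahead of the roller's axis.
- roller_axis (a point): Loose bare-aluminium guide roller, a closed drum 90 mm in diameter, 100 mm long, 0.55 to 0.9 kg, lying across the mat. The point is its middle, 45 mm above the mat's top; y is the roller's axis, x and z turn with it as it rolls (z is up at the start). It rolls easily, does not slip on the mat when pressed and rolled gently, and let go at 30 mm/s stops within 3 mm (resistance 0.3 N).
- chock_heel (a point): Loose wooden wedge, 60 g, 80 long, 40 wide (y), 30 mm high: a toe 2 mm thick, a 30 degree slope for 48.5 mm, then a flat top to the heel. This point is where to grip it across its width: 15 mm above its underside, 16 mm from the heel end. x points from toe to heel, the rolling direction. Snug, it is 79.5 mm level from the roller's axis; it starts 2 to 5 mm short of that.
- chock_toe (a point): Middle of the chock's thin toe edge, 64 mm from the grip point towards the roller, 1 mm above the underside. When snug it is 15.5 mm horizontally from the roller's axis, under the roller's curve, so the chock slides in and out level; lifting it there would lift the roller.
- tappet_a: Bystander: grey steel tappet cup, 34 mm in diameter, 26 mm high, standing to the left of the mat. Origin at its underside.
- plug_a: Bystander: spark plug 70 mm long lying beyond the mat. Origin at its underside.
- spring_a: Bystander: black coil valve spring, 29 mm in diameter, 46 mm high, standing to the left of the mat. Origin at its underside.
Mind the look-alikes: they are no part of the job. Of the things that look like the part that bears chock_heel, the smaller one is meant.

How it is judged:
On the way, in this order (a step that is already met when the one before it is completed fails the run):
1. the chock has been drawn clear of the roller (its grip point more than 95 mm from the roller's axis), the roller not lifted (horizontal distance between chock_heel and roller_axis above 0.095 m and height (world z) of roller_axis below 0.056 m), for 0.2 s.
2. with the chock still clear, the roller has been rolled (turned by more than 1.1 rad) and lies still over the chalk line, axis within 9 mm of it and square to within 8 degrees (all of step 1 and x of roller_axis in the frame of chalk_line between -0.009 and 0.009 m and y of roller_axis in the frame of chalk_line between -0.03 and 0.03 m and angle between the y axis of roller_axis and the y axis of chalk_line, either way round below 0.14 rad and angle between roller_axis's own z axis and vertical above 1.1 rad and linear speed of roller below 0.02 m/s), for 0.2 s.
At the end, for the whole second after the job is handed in: Roller rolled, not dragged, at rest on the mat: axis within 9 mm and 8 degrees of the line, middle within 30 mm of mid-line. Chock at rest, flat, beyond the line, thin edge to the roller, within 7 mm of touching it, 11 degrees of the rolling direction and 35 mm of mid-line (x of roller_axis in the frame of chalk_line between -0.009 and 0.009 m and y of roller_axis in the frame of chalk_line between -0.03 and 0.03 m and angle between the y axis of roller_axis and the y axis of chalk_line, either way round below 0.14 rad and height (world z) of roller_axis below 0.056 m and angle between roller_axis's own z axis and vertical above 1.1 rad and linear speed of each of roller, chock below 0.01 m/s and horizontal distance between chock_heel and roller_axis below 0.0865 m and horizontal distance between chock_toe and roller_axis below 0.036 m and x of chock_heel in the frame of chalk_line above 0.05 m and y of chock_heel in the frame of chalk_line between -0.035 and 0.035 m and angle between chock_heel's own z axis and vertical below 0.12 rad and height (world z) of chock_heel below 0.027 m and angle between the x axis of chock_heel and the x axis of chalk_line, either way round below 0.2 rad).
It fails at once if the roller is lifted more than 12 mm off the mat (height (world z) of roller_axis above 0.063 m).
It fails at once if a bystander (tappet_a) is moved more than 30 mm (distance of tappet_a from where it was at the start of the episode above 0.03 m).
It fails at once if a bystander (plug_a) is moved more than 30 mm (distance of plug_a from where it was at the start of the episode above 0.03 m).
It fails at once if a bystander (spring_a) is moved more than 30 mm (distance of spring_a from where it was at the start of the episode above 0.03 m).
It also fails if it takes over 72 s, if anything falls off the work surface, if the arm or the gripper's body presses on something with over 40 N, if the wrist force passes 120 N, or if a joint passes its speed limit or range.

### The arm

A 6-joint arm with a two-finger parallel gripper is mounted at the origin on a cart in front of the work surface, level with it; the furniture and walls round the work are solid. World frame = base frame: x ahead of the robot, y to its left, z up, the work surface at z = 0. Lengths are in m, angles in rad, forces in N, time in s.
With the tool pointing down it reaches from about 0.3 to 0.875 m from the base axis. Payload 4.2 kg.
Tool frame: the origin (TCP) lies between the finger pads; the fingertips stand 14 mm ahead of it and the grasp point (between the pads) lies 5 mm behind it; z points along the fingers, x is the direction in which the jaws open and shut, and the axes are right-handed (so a half turn about z gives the same grasp; the last joint's range is limited). The gripper opens to 85 mm and grips with 20 to 120 N. Pads are 22 mm wide; open, the fingers measure 114 mm over their backs; the gripper's body (76 mm by 85 mm) begins 54 mm behind the grasp point. The pads swing forward as they close: fully open they stand 13 mm farther back than shut.
Start: joints at [-1.303, 0.32, 1.565, -0, 1.257, -0.02], TCP at [0.163, -0.551, 0.245] pointing down, gripper open.
Joint ranges: [-3.11, 3.11], [-0.84, 2.01], [0.21, 2.61], [-1.34, 4.49], [0.05, 2.63], [-2.56, 2.56]. Speed limits (rad/s): [2.57, 2.57, 3.14, 3.14, 3.14, 3.14].

### API

Orientations are given as a unit quaternion [w, x, y, z].
In Python, from station import robot gives the robot as it stands.
- The arm moves only by the tool drive_tool, never from a script. Its argument "moves" is a list of rows, each a list of 2 entries, a list of its own where there are three numbers: the shift along the tool's x, y, z scaled (see below), then the turn, a rotation vector about the tool's x, y, z scaled (see below). In form: [[[x, y, z], [rx, ry, rz]], ...]. A call has 1 to 12 rows; each row is the pose to reach, as a shift and turn from the pose commanded when the call began, along the tool's axes at that moment; what a row does not reach only later rows make up. The controller multiplies each number of a shift by 0.1 m and each number of a turn by 45 degrees. A row lasts 1/8 s, in which the tool goes at most 62.5 mm and 10.7 degrees, less where a joint would pass 70% of its speed; a pose out of reach is approached as far as the arm can. A call with a number of a shift or a turn outside -1 to 1 is refused whole. A call with a gripper value outside its range is refused whole. "grip" is the opening, from -1 (shut) to 1 (fully open), set as the call begins (left out, the last holds). The fingers move at their own pace and stop on an object; the grip force is fixed at half the most. Time passes only in rows, so rows that repeat a pose let the fingers close. It gives the time, the measured TCP pose, the force and the opening at its end, in the units of the state.
- robot.get_obs(): the state, without advancing time (a new reading comes with each control period).
- robot.get_image(name): name is "scene" or "top" or "wrist"; returns the picture (420x560x3 uint8, red, green, blue); there is no depth.
- robot.camera_info(name): a dict with "fx", "fy", "cx", "cy" (pixels), "rvec" (rotation vector, rad) and "tvec" (3), from world to camera coordinates, as OpenCV has them; the wrist camera has in their place "T_tool_cam" (4x4, takes a point from camera to tool coordinates, whose origin is the TCP and whose axes are the tool frame's). Camera axes: x right, y down, z forward; pixel columns grow to the right and rows downward; lengths in m; the calibration is good to about 2 mm. A picture is of the moment at which its call begins: read the wrist's pose just before it. camera_info takes no time and is no camera call.
- robot.job_done(): hands the job in, once; it reports no verdict.
The state is a dict: "clock": time; "q": joint angles; "dq": joint speeds; "tau": joint torques, N m; "tool_pos": TCP position; "orientation": TCP orientation; "wrist_force": force on the tool from outside, world axes, zero at the start; "wrist_torque": the same for the moment, N m; "gripper_width": opening from 0.0 (shut) to 1.0 (fully open).
Only numpy, scipy, OpenCV 4.12 (cv2) and the standard library are available. Lean on these libraries where they do the work, as an engineer would, in place of code of your own. Each camera call takes 0.05 s, during which the arm holds its last target. There are 200 camera calls.

## Working session

There is one attempt and no reset: what is moved stays moved. The work goes in short steps, Python scripts to look and compute and a tool call to move; the robot and the scene stay as the last step left them, time stands still between calls to the robot, and variables do not carry over. Pictures are saved under pics/ and viewed, about 8 in all and at most 12, crops included, and the job is handed in when it is done.

Besides the shell and the picture viewer there is one more tool, called after ">>>" by a JSON object that holds its "method" and its "body". drive_tool: Moves the arm, as the interface text tells. Its arguments: {"type":"object","properties":{"moves":{"type":"array","items":{"type":"array"}},"grip":{"type":"number"}},"required":["moves"]}

```bash
mkdir -p pics; ls; cat > h.py <<'E'
from station import robot
import numpy as np, cv2
from scipy.spatial.transform import Rotation as R
def save(name,f):
    im=robot.get_image(name); cv2.imwrite(f,im[:,:,::-1]); return im
def cam(name):
    c=robot.camera_info(name); K=np.array([[c['fx'],0,c['cx']],[0,c['fy'],c['cy']],[0,0,1]])
    if 'rvec' in c:
        Rm=R.from_rotvec(np.ravel(c['rvec'])).as_matrix(); return K,Rm.T,-Rm.T@np.ravel(c['tvec'])
    o=robot.get_obs(); w=o['orientation']; Rt=R.from_quat([w[1],w[2],w[3],w[0]]).as_matrix()
    T=np.array(c['T_tool_cam']); return K,Rt@T[:3,:3],Rt@T[:3,3]+np.array(o['tool_pos'])
def ray(C,uv,z):
    K,Rm,p=C; d=(np.linalg.inv(K)@np.c_[np.atleast_2d(uv),np.ones(len(np.atleast_2d(uv)))].T).T@Rm.T
    return p+d*((z-p[2])/d[:,2])[:,None]
def proj(C,X):
    K,Rm,p=C; c=(np.atleast_2d(X)-p)@Rm; u=c@K.T; return u[:,:2]/u[:,2:]
E
python3 - <<'E'
from h import *
o=robot.get_obs();print(o)
a=save('top','pics/top0.png');b=save('scene','pics/scene0.png')
for n in('top','scene'):print(n,cam(n)[0][0],cam(n)[1][:,2],cam(n)[2])
E
```

```text
pics
{'clock': 0.0, 'q': array([-1.30301159e+00,  3.20312142e-01,  1.56563492e+00,  1.27479171e-05,
        1.25738382e+00, -1.99785427e-02]), 'dq': array([-0.00106841,  0.00120978,  0.00211242,  0.00100339,  0.00022086,
       -0.0011157 ]), 'tau': array([ 1.31052606e-03, -4.15526426e+01, -2.34164000e+01, -1.76431859e-04,
        8.15395295e-03,  7.82874480e-06]), 'tool_pos': array([ 0.16309299, -0.55094064,  0.24448772]), 'orientation': array([-5.38676854e-04,  8.01187694e-01, -5.98412503e-01, -6.82071291e-04]), 'wrist_force': array([ 0.20182675, -0.09344193, -0.34202496]), 'wrist_torque': array([ 3.50462853e-02,  1.53483199e-02, -3.96514785e-05]), 'gripper_width': 1.0011243178715439}
top [542.10881063   0.         281.83072129] [ 0.08822517  0.00466257 -0.99608964] [0.47290317 0.34846732 1.15687937]
scene [387.25910809   0.         273.88185995] [ 0.58356948 -0.66240615 -0.46974967] [0.10079519 0.93792321 0.45758104]
```

View pics/top0.png

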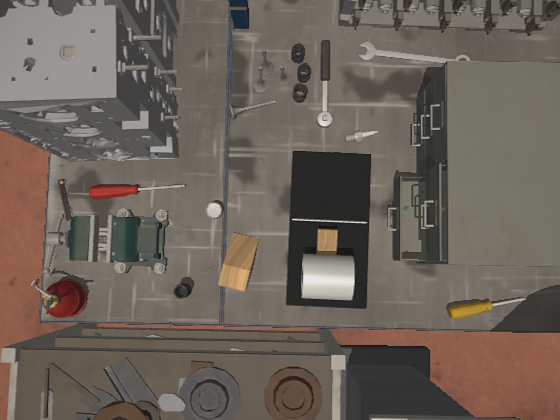

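View pics/scene0.png

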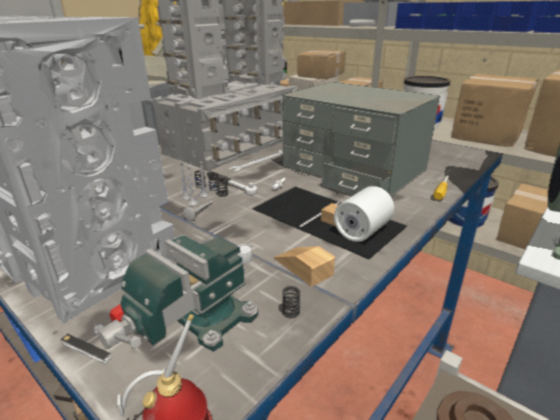

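The top view has +x up and +y left. The mat spans px (290,152)–(371,305). The chalk line is at row 221, columns 292–367, and the roller at (328,277). The small chock is at (327,240); the bigger wedge at (240,262) is the look-alike. Next I'll measure these.

```bash
cat > m.py <<'E'
from h import *
def measure(im,C,verbose=1):
    hsv=cv2.cvtColor(im,cv2.COLOR_RGB2HSV); out={}
    x0,y0,x1,y1=285,145,378,312
    roi=np.zeros(im.shape[:2],np.uint8); roi[y0:y1,x0:x1]=1
    def big(m,r=1):
        n,l,s,c=cv2.connectedComponentsWithStats((m*roi).astype(np.uint8)); k=1+np.argsort(-s[1:,4])[:r]
        return [(l==i,s[i]) for i in k]
    wood=(hsv[...,1]>80)&(hsv[...,2]>70)&(hsv[...,0]<30)
    out['wood']=big(wood)[0]
    white=(hsv[...,1]<60)&(hsv[...,2]>110)
    for m,s in big(white,4): 
        if verbose: print('white',s)
    out['white']=big(white,4)
    return out
E
python3 - <<'E'
from m import *
im=cv2.imread('pics/top0.png')[:,:,::-1].copy();C=cam('top')
o=measure(im,C)
m,s=o['wood'];print('wood',s);ys,xs=np.nonzero(m)
r=cv2.minAreaRect(np.c_[xs,ys].astype(np.float32));print(r)
print('wood top pts z=.036',ray(C,cv2.boxPoints(r),.036))
dark=(im.max(2)<40); roi=np.zeros_like(dark);roi[145:312,283:378]=1
ys,xs=np.nonzero(dark&roi); r=cv2.minAreaRect(np.c_[xs,ys].astype(np.float32));print('mat',r);print(ray(C,cv2.boxPoints(r),.006))
for m,s in o['white']:
    if s[4]<40: continue
    ys,xs=np.nonzero(m);r=cv2.minAreaRect(np.c_[xs,ys].astype(np.float32));print(r)
    print(ray(C,cv2.boxPoints(r),.006 if s[3]<15 else .051))
E
python3 - <<'E'
import cv2
im=cv2.imread('pics/top0.png')[140:320,200:420];cv2.imwrite('pics/crop1.png',cv2.resize(im,None,fx=3.3,fy=3.3,interpolation=2))
E
```

```text
white [ 301  256   54   44 2166]
white [ 285  145   93   59 1201]
white [368 212  10  92 816]
white [285 213   4  41 140]
wood [317 229  21  26 524]
((327.0, 241.5), (25.0, 20.0), 90.0)
wood top pts z=.036 [[0.53702206 0.28019908 0.036     ]
 [0.53786301 0.23883172 0.036     ]
 [0.48629177 0.23823848 0.036     ]
 [0.4854488  0.27943786 0.036     ]]
mat ((328.9662170410156, 228.8110809326172), (79.09803009033203, 153.65834045410156), 2.38594388961792)
[[0.37997071 0.34057521 0.006     ]
 [0.70702509 0.33326809 0.006     ]
 [0.70322787 0.16321905 0.006     ]
 [0.37657549 0.17471501 0.006     ]]
((327.7577209472656, 277.82989501953125), (53.0815544128418, 41.82045364379883), 2.6025619506835938)
[[0.39699775 0.31278871 0.051     ]
 [0.48114686 0.31039886 0.051     ]
 [0.47847142 0.20261775 0.051     ]
 [0.39439633 0.20573047 0.051     ]]
((331.0, 174.0), (58.0, 92.0), 90.0)
[[0.70889496 0.3499091  0.051     ]
 [0.7126785  0.15956628 0.051     ]
 [0.59200641 0.1589637  0.051     ]
 [0.58819981 0.34749848 0.051     ]]
((372.5, 257.5), (91.0, 9.0), 90.0)
[[0.5731139  0.17727959 0.051     ]
 [0.57348646 0.15887122 0.051     ]
 [0.38924459 0.1579512  0.051     ]
 [0.38886883 0.17608976 0.051     ]]
((286.5, 233.0), (40.0, 3.0), 90.0)
[[0.56762163 0.34708748 0.051     ]
 [0.56774594 0.34094676 0.051     ]
 [0.48610215 0.33935602 0.051     ]
 [0.48597736 0.34545682 0.051     ]]
```

View pics/crop1.png

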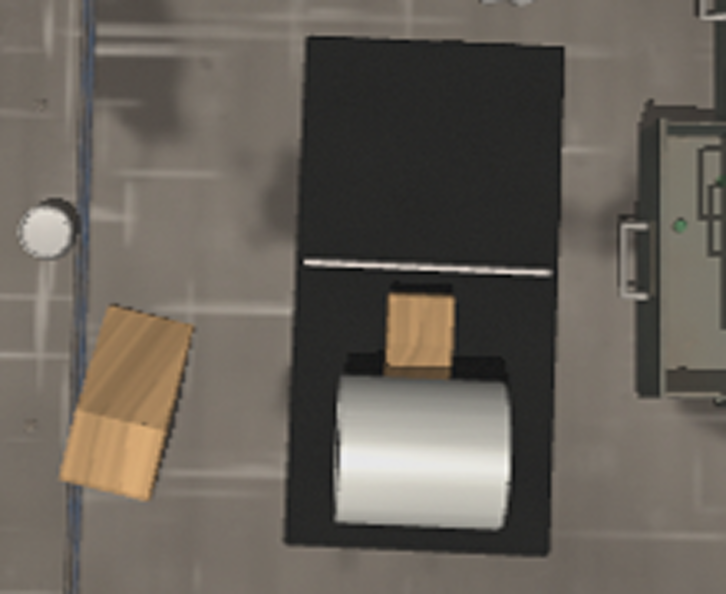

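```bash
python3 - <<'E'
from m import *
C=cam('top')
L=ray(C,[[292.1,219.4],[367.3,222.4]],.006);print('line',L,L.mean(0),'dir',np.degrees(np.arctan2(*(L[0]-L[1])[:2])))
c=lambda u,v:(200+u/3.3,140+v/3.3)
# heel top edge
print('heel',ray(C,[c(388,294),c(455,294)],.036))
print('roller sides',ray(C,[c(340,376),c(340,521),c(507,382),c(507,530)],.051))
print('mat',ray(C,[c(307,37),c(564,46),c(549,555),c(286,543)],.006))
E
```

```text
line [[0.558113   0.33165006 0.006     ]
 [0.55495987 0.17165788 0.006     ]] [0.55653644 0.25165397 0.006     ] dir 1.1290401957089269
heel [[0.53685797 0.27900532 0.036     ]
 [0.53771166 0.23701213 0.036     ]]
roller sides [[0.48482274 0.30876085 0.051     ]
 [0.39638169 0.30725424 0.051     ]
 [0.48324283 0.20587703 0.051     ]
 [0.39304694 0.20508373 0.051     ]]
mat [[0.70527372 0.33241644 0.006     ]
 [0.70266215 0.16487131 0.006     ]
 [0.37462878 0.17243547 0.006     ]
 [0.37870538 0.33968175 0.006     ]]
```

>>> {"method": "drive_tool", "body": {"moves": [[[-0.3, -0.25, -0.5], [0, 0, 0]], [[-0.6, -0.55, -1], [0, 0, 0]], [[-0.96, -0.82, -1], [0, 0, 0]], [[-0.96, -0.82, -1], [0, 0, 0]]], "grip": 1}}

```text
clock: 0.6
tool_pos: [0.2153, -0.4338, 0.3464]
orientation: [0.0, 0.802, -0.597, 0.001]
wrist_force: [0.2, -0.9, -0.7]
gripper_width: 1.0
```

>>> {"method": "drive_tool", "body": {"moves": [[[-0.3, -0.25, -0.5], [0, 0, 0]], [[-0.6, -0.55, -0.7], [0, 0, 0]], [[-0.96, -0.82, -0.7], [0, 0, 0]], [[-0.96, -0.82, -0.7], [0, 0, 0]]]}}

```text
clock: 1.1
tool_pos: [0.2664, -0.3195, 0.4153]
orientation: [0.0, 0.802, -0.597, 0.0]
wrist_force: [0.4, -1.0, -0.3]
gripper_width: 1.001
```

>>> {"method": "drive_tool", "body": {"moves": [[[-0.48, -0.41, 0], [0, 0, 0]], [[-0.96, -0.82, 0], [0, 0, 0]], [[-0.96, -0.82, 0], [0, 0, 0]]]}}

```text
clock: 1.48
tool_pos: [0.3185, -0.2036, 0.4148]
orientation: [-0.0, 0.803, -0.596, -0.0]
wrist_force: [0.1, -0.7, -0.2]
gripper_width: 0.999
```

>>> {"method": "drive_tool", "body": {"moves": [[[-0.48, -0.41, 0], [0, 0, 0]], [[-0.96, -0.82, 0], [0, 0, 0]], [[-0.96, -0.82, 0], [0, 0, 0]]]}}

```text
clock: 1.85
tool_pos: [0.3702, -0.0887, 0.4145]
orientation: [0.0, 0.803, -0.596, -0.001]
wrist_force: [-0.2, -0.7, 0.7]
gripper_width: 1.003
```

>>> {"method": "drive_tool", "body": {"moves": [[[-0.48, -0.41, 0], [0, 0, 0]], [[-0.96, -0.82, 0], [0, 0, 0]], [[-0.96, -0.82, 0], [0, 0, 0]]]}}

```text
clock: 2.22
tool_pos: [0.4218, 0.0258, 0.4141]
orientation: [0.001, 0.802, -0.597, -0.001]
wrist_force: [-0.6, -1.5, -0.4]
gripper_width: 1.002
```

>>> {"method": "drive_tool", "body": {"moves": [[[-0.48, -0.41, 0], [0, 0, 0]], [[-0.96, -0.82, 0], [0, 0, 0]], [[-0.96, -0.82, 0], [0, 0, 0]]]}}

```text
clock: 2.6
tool_pos: [0.4735, 0.1403, 0.4136]
orientation: [0.001, 0.801, -0.598, -0.0]
wrist_force: [0.1, -0.2, -1.0]
gripper_width: 0.996
```

>>> {"method": "drive_tool", "body": {"moves": [[[-0.48, -0.41, 0], [0, 0, 0.19]], [[-0.96, -0.82, 0.3], [0, 0, 0.39]], [[-0.96, -0.82, 0.8], [0, 0, 0.39]], [[-0.96, -0.82, 0.8], [0, 0, 0.39]], [[-0.96, -0.82, 0.8], [0, 0, 0.39]]]}}

```text
clock: 3.22
tool_pos: [0.5242, 0.2537, 0.3377]
orientation: [0.001, -0.7, 0.715, -0.001]
wrist_force: [0.6, -0.5, 0.6]
gripper_width: 1.0
```

```bash
python3 - <<'E'
from h import *
C=cam('wrist');save('wrist','pics/w1.png');print(C[2],C[1]);o=robot.get_obs();print(o['q'],o['tool_pos'],o['orientation'])
E
```

```text
[0.59822506 0.25137226 0.46511519] [[-2.12219542e-02 -9.57565492e-01 -2.87433396e-01]
 [-9.99774751e-01  2.02463671e-02  6.36652356e-03]
 [-2.76881215e-04  2.87503762e-01 -9.57779469e-01]]
[ 4.32024020e-01  2.88431750e-01  1.37797656e+00 -7.59569173e-04
  1.47014075e+00  2.02391732e+00] [0.52431688 0.25415867 0.33846299] [ 0.00224799 -0.69963298  0.71449785 -0.00120366]
```

View pics/w1.png

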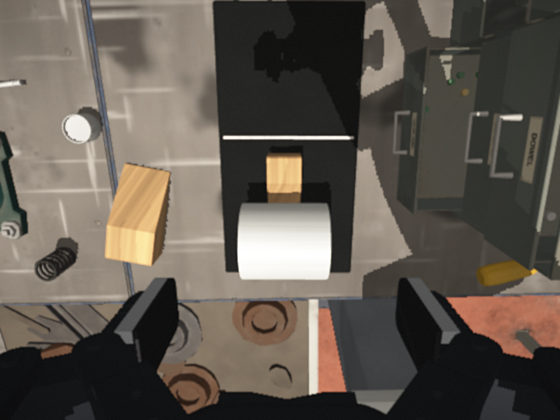

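The wrist view shows the line at row 137 (cols 222–354), the chock's top face at cols 267–301 with its heel edge at row 154, and the roller at cols 238–330, rows 203–280.

```bash
cat > wm.py <<'E'
from h import *
def wmeas(f=None,C=None):
    C=C or cam('wrist'); im=save('wrist',f)
    return im,C
def comps(m,amin=60):
    n,l,s,c=cv2.connectedComponentsWithStats(m.astype(np.uint8)); return [(l==i,s[i]) for i in range(1,n) if s[i,4]>amin]
E
python3 - <<'E'
from wm import *
C=cam('wrist');im=cv2.imread('pics/w1.png')[:,:,::-1].copy()
hsv=cv2.cvtColor(im,cv2.COLOR_RGB2HSV)
box=np.zeros(im.shape[:2],bool);box[90:290,217:362]=1
for nm,m in(('wood',(hsv[...,1]>70)&(hsv[...,2]>60)&(hsv[...,0]<30)),('white',(hsv[...,1]<70)&(hsv[...,2]>110))):
    for mm,s in comps(m&box):
        ys,xs=np.nonzero(mm);r=cv2.minAreaRect(np.c_[xs,ys].astype(np.float32));print(nm,s,r)
L=ray(C,[[222,136.8],[354,137.7]],.006);print('line',L,L.mean(0))
print('heel',ray(C,[[267,154],[301.5,154]],.036))
# roller tangents
K,Rm,p=C
def tang(v):
    d=Rm@np.linalg.inv(K)@[284,v,1];return np.arctan2(d[0],-d[2])
a,b=tang(203),tang(280);mid=(a+b)/2;half=abs(a-b)/2;D=.045/np.sin(half)
print('roller axis x,z from tangents',p[0]+D*np.sin(mid),p[2]-D*np.cos(mid),'x at z=.051',p[0]+(p[2]-.051)*np.tan(mid))
print('ends',ray(C,[[238,240],[330,240]],.051+.03))
E
```

```text
wood [ 266  153   37   50 1769] ((284.0, 177.5), (49.0, 36.0), 90.0)
white [  217   122   145   168 10570] ((289.0, 205.5), (167.0, 144.0), 90.0)
white [223 135 130   5 569] ((287.5, 137.0), (4.0, 129.0), 90.0)
line [[0.55908486 0.33173005 0.006     ]
 [0.55467047 0.17161212 0.006     ]] [0.55687766 0.25167109 0.006     ]
heel [[0.54113977 0.27618215 0.036     ]
 [0.54031562 0.23655524 0.036     ]]
roller axis x,z from tangents 0.4407838443625922 0.05425481362018314 x at z=.051 0.439540301483489
ends [[0.4534526  0.30895718 0.081     ]
 [0.45138013 0.20769029 0.081     ]]
```

>>> {"method": "drive_tool", "body": {"moves": [[[-0.03, -0.04, 0.5], [0, 0, 0]], [[-0.03, -0.04, 1], [0, 0, 0]], [[-0.03, -0.04, 1], [0, 0, 0]]]}}

```text
clock: 3.65
tool_pos: [0.5262, 0.2573, 0.2345]
orientation: [-0.002, -0.7, 0.714, 0.0]
wrist_force: [0.6, -0.6, 0.5]
gripper_width: 0.995
```

>>> {"method": "drive_tool", "body": {"moves": [[[0, 0, 0.5], [0, 0, 0]], [[0, 0, 1], [0, 0, 0]], [[0, 0, 1], [0, 0, 0]], [[0, 0, 1], [0, 0, 0]]]}}

```text
clock: 4.15
tool_pos: [0.5295, 0.2597, 0.1393]
orientation: [0.003, -0.7, 0.714, -0.001]
wrist_force: [0.8, -0.6, 0.5]
gripper_width: 0.999
```

```bash
python3 - <<'E'
from h import *
C=cam('wrist');save('wrist','pics/w2.png');print(C[2]);o=robot.get_obs();print(o['tool_pos'],o['orientation'],o['wrist_force'])
print(proj(C,[[.523,.257,.036],[.507,.257,.036],[.539,.237,.036],[.539,.277,.036]]))
E
```

```text
[0.6031314  0.25725675 0.26696385]
[0.5294248  0.25976066 0.1393193 ] [ 0.00343822 -0.70045471  0.71368741 -0.00129179] [ 0.26224599 -0.55069457 -0.42773481]
[[290.39953535 230.03410464]
 [290.78167913 252.72107256]
 [321.14909068 205.94678895]
 [258.89799275 207.02373587]]
```

View pics/w2.png

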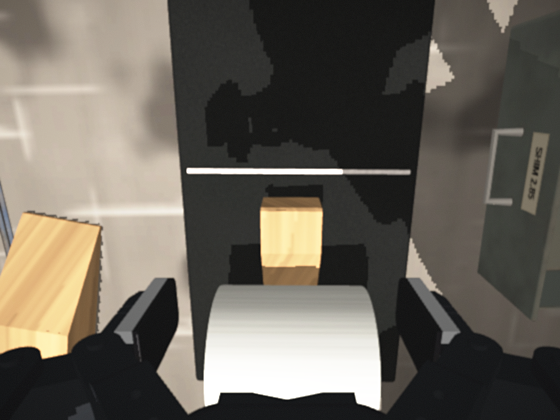

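The chock's top face spans cols 260–322 with its heel edge at row 208, as predicted. I'll shift 3 mm in y and descend.

>>> {"method": "drive_tool", "body": {"moves": [[[0.03, 0, 0.4], [0, 0, 0]], [[0.03, 0, 0.8], [0, 0, 0]], [[0.03, 0, 0.8], [0, 0, 0]], [[0.03, 0, 0.8], [0, 0, 0]]]}}

```text
clock: 4.7
tool_pos: [0.5288, 0.2567, 0.058]
orientation: [0.002, -0.701, 0.714, -0.001]
wrist_force: [-0.5, 0.2, 0.0]
gripper_width: 1.0
```

>>> {"method": "drive_tool", "body": {"moves": [[[0, 0, 0.12], [0, 0, 0]], [[0, 0, 0.25], [0, 0, 0]], [[0, 0, 0.36], [0, 0, 0]], [[0, 0, 0.36], [0, 0, 0]], [[0, 0, 0.36], [0, 0, 0]]]}}

```text
clock: 5.32
tool_pos: [0.527, 0.2559, 0.0192]
orientation: [-0.0, -0.701, 0.714, -0.0]
wrist_force: [0.1, 0.2, -0.2]
gripper_width: 0.998
```

>>> {"method": "drive_tool", "body": {"moves": [[[0, 0, -0.02], [0, 0, 0]], [[0, 0, -0.02], [0, 0, 0]], [[0, 0, -0.02], [0, 0, 0]], [[0, 0, -0.02], [0, 0, 0]], [[0, 0, -0.02], [0, 0, 0]], [[0, 0, -0.02], [0, 0, 0]]], "grip": -1}}

```text
clock: 6.08
tool_pos: [0.5274, 0.2561, 0.022]
orientation: [0.001, -0.701, 0.714, -0.0]
wrist_force: [0.7, 0.1, 6.1]
gripper_width: 0.452
```

>>> {"method": "drive_tool", "body": {"moves": [[[0, 0, -0.01], [0, 0, 0]], [[0, -0.1, -0.01], [0, 0, 0]], [[0, -0.25, -0.01], [0, 0, 0]], [[0, -0.4, -0.01], [0, 0, 0]], [[0, -0.55, -0.01], [0, 0, 0]], [[0, -0.7, -0.01], [0, 0, 0]], [[0, -0.8, -0.01], [0, 0, 0]], [[0, -0.8, -0.01], [0, 0, 0]]]}}

```text
clock: 7.08
tool_pos: [0.6076, 0.2543, 0.0221]
orientation: [0.0, -0.7, 0.714, -0.0]
wrist_force: [-0.7, 0.4, -0.5]
gripper_width: 0.458
```

>>> {"method": "drive_tool", "body": {"moves": [[[0, -0.15, 0], [0, 0, 0]], [[0, -0.3, 0], [0, 0, 0]], [[0, -0.5, 0], [0, 0, 0]], [[0, -0.7, 0], [0, 0, 0]], [[0, -0.7, 0], [0, 0, 0]]]}}

```text
clock: 7.7
tool_pos: [0.678, 0.2529, 0.0221]
orientation: [0.0, -0.7, 0.714, -0.0]
wrist_force: [-0.9, 0.1, -1.5]
gripper_width: 0.457
```

>>> {"method": "drive_tool", "body": {"moves": [[[0, 0, 0], [0, 0, 0]], [[0, 0, 0], [0, 0, 0]], [[0, 0, 0], [0, 0, 0]], [[0, 0, -0.15], [0, 0, 0]], [[0, 0, -0.5], [0, 0, 0]], [[0, 0.3, -1], [0, 0, 0]], [[0, 0.7, -1], [0, 0, 0]], [[0, 1, -1], [0, 0, 0]], [[0, 1, -1], [0, 0, 0]]], "grip": 1}}

```text
clock: 8.82
tool_pos: [0.5752, 0.2551, 0.124]
orientation: [0.0, -0.701, 0.713, -0.0]
wrist_force: [0.4, -0.1, -0.7]
gripper_width: 0.999
```

>>> {"method": "drive_tool", "body": {"moves": [[[0, 0.3, -0.4], [0, 0, 0]], [[0, 0.6, -0.4], [0, 0, 0]], [[0, 1, -0.4], [0, 0, 0]], [[0, 1, -0.4], [0, 0, 0]], [[0, 1, -0.4], [0, 0, 0]]], "grip": -1}}

```text
clock: 9.45
tool_pos: [0.4784, 0.2572, 0.1631]
orientation: [0.001, -0.701, 0.714, -0.001]
wrist_force: [-0.2, -0.1, 0.3]
gripper_width: -0.0
```

```bash
python3 - <<'E'
from h import *
C=cam('wrist');save('wrist','pics/w3.png');print(C[2]);o=robot.get_obs();print(o['tool_pos'],o['gripper_width'])
E
```

```text
[0.55252694 0.25498757 0.29052488]
[0.4785415  0.25713783 0.16285563] 0.0002431869098890875
```

View pics/w3.png

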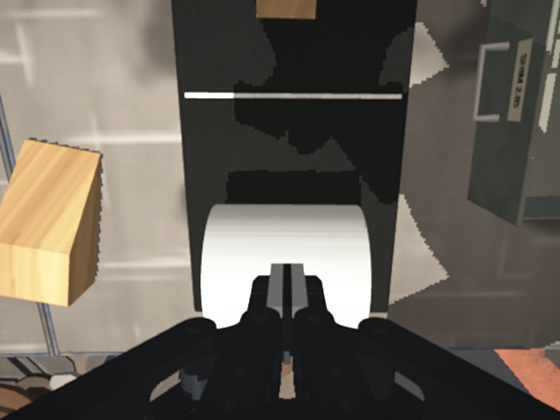

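The chock is clear at the top of the frame, and the line is at row 96. The roller hasn't moved and the shut fingers are over its middle. Next I'll touch its top.

>>> {"method": "drive_tool", "body": {"moves": [[[0, 0.3, 0.1], [0, 0, 0]], [[0, 0.58, 0.3], [0, 0, 0]], [[0, 0.58, 0.45], [0, 0, 0]], [[0, 0.58, 0.5], [0, 0, 0]], [[0, 0.58, 0.53], [0, 0, 0]], [[0, 0.58, 0.53], [0, 0, 0]]]}}

```text
clock: 10.25
tool_pos: [0.4199, 0.258, 0.1094]
orientation: [0.0, -0.7, 0.714, -0.0]
wrist_force: [0.3, 0.3, 1.3]
gripper_width: -0.003
```

>>> {"method": "drive_tool", "body": {"moves": [[[0, 0, 0.01], [0, 0, 0]], [[0, -0.02, 0.01], [0, 0, 0]]]}}

```text
clock: 10.5
tool_pos: [0.4211, 0.2579, 0.1086]
orientation: [0.0, -0.701, 0.714, -0.0]
wrist_force: [-0.3, 0.5, 0.9]
gripper_width: -0.005
```

>>> {"method": "drive_tool", "body": {"moves": [[[0, -0.02, 0.01], [0, 0, 0]], [[0, -0.04, 0.02], [0, 0, 0]]]}}

```text
clock: 10.75
tool_pos: [0.4262, 0.2579, 0.1085]
orientation: [0.001, -0.701, 0.713, -0.001]
wrist_force: [-3.0, -3.9, 20.3]
gripper_width: -0.0
```

>>> {"method": "drive_tool", "body": {"moves": [[[0, -0.03, -0.005], [0, 0, 0]], [[0, -0.09, -0.01], [0, 0, 0]], [[0, -0.17, -0.01], [0, 0, 0]], [[0, -0.25, -0.01], [0, 0, 0]], [[0, -0.33, -0.01], [0, 0, 0]], [[0, -0.41, -0.01], [0, 0, 0]], [[0, -0.49, -0.005], [0, 0, 0]], [[0, -0.56, 0], [0, 0, 0]], [[0, -0.61, 0], [0, 0, 0]], [[0, -0.63, 0], [0, 0, 0]], [[0, -0.63, 0], [0, 0, 0]]]}}

```text
clock: 12.12
tool_pos: [0.4905, 0.2564, 0.1089]
orientation: [0.002, -0.701, 0.713, -0.002]
wrist_force: [1.6, -3.6, 12.3]
gripper_width: 0.001
```

```bash
cat > rm.py <<'E'
from wm import *
import sys
f=sys.argv[1]; C=cam('wrist'); im=save('wrist',f)
hsv=cv2.cvtColor(im,cv2.COLOR_RGB2HSV); K,Rm,p=C
# roller front tangent: along columns projecting to y=.225 and .285, first bright after dark going down rows
def front(u):
    col=im[:,int(u)].astype(int).max(1); b=col>110; 
    runs=[i for i in range(5,415) if b[i:i+20].all() and not b[i-1]]
    return runs
for off in(-55,55):
    u=286+off
    for v in front(u)[:3]:
        d=Rm@np.linalg.inv(K)@[u,v,1]; th=np.arctan2(d[0],-d[2]) # ray angle in x-z plane from down
        # axis at z=.051: distance from ray = .045, axis behind the ray
        h=p[2]-.051; x=p[0]+h*np.tan(th)-.045/np.cos(th)
        y=p[1]+d[1]/-d[2]*(p[2]-.08)
        print(u,v,'axis x',round(x,4),'y',round(y,3))
o=robot.get_obs();print(o['tool_pos'],o['wrist_force'])
E
python3 rm.py pics/r1.png
```

```text
231 189 axis x 0.4762 y 0.279
341 190 axis x 0.4746 y 0.232
[0.49039813 0.2563938  0.1089386 ] [ 0.83083651 -3.14181931 12.21389966]
```

>>> {"method": "drive_tool", "body": {"moves": [[[0, 0, -0.1], [0, 0, 0]], [[0, 0.18, -0.12], [0, 0, 0]], [[0, 0.36, -0.1], [0, 0, 0]], [[0, 0.36, -0.04], [0, 0, 0]], [[0, 0.36, 0], [0, 0, 0]], [[0, 0.34, 0.005], [0, 0, 0]]]}}

```text
clock: 12.92
tool_pos: [0.4549, 0.2573, 0.1077]
orientation: [0.001, -0.701, 0.713, -0.001]
wrist_force: [-2.8, -4.1, 18.2]
gripper_width: -0.001
```

>>> {"method": "drive_tool", "body": {"moves": [[[0, -0.03, -0.005], [0, 0, 0]], [[0, -0.1, -0.01], [0, 0, 0]], [[0, -0.19, -0.01], [0, 0, 0]], [[0, -0.28, -0.01], [0, 0, 0]], [[0, -0.37, -0.01], [0, 0, 0]], [[0, -0.46, -0.01], [0, 0, 0]], [[0, -0.55, -0.005], [0, 0, 0]], [[0, -0.63, 0], [0, 0, 0]], [[0, -0.7, 0], [0, 0, 0]], [[0, -0.74, 0], [0, 0, 0]], [[0, -0.75, 0], [0, 0, 0]], [[0, -0.75, 0], [0, 0, 0]]]}}

```text
clock: 14.42
tool_pos: [0.5321, 0.2555, 0.1083]
orientation: [0.003, -0.701, 0.713, -0.002]
wrist_force: [2.2, -4.4, 13.5]
gripper_width: 0.001
```

```bash
python3 rm.py pics/r2.png
```

```text
231 195 axis x 0.5147 y 0.278
341 196 axis x 0.5131 y 0.231
[0.53210103 0.25547    0.10829701] [ 0.86406083 -5.02745895 12.82864605]
```

>>> {"method": "drive_tool", "body": {"moves": [[[0, 0, -0.1], [0, 0, 0]], [[0, 0.2, -0.12], [0, 0, 0]], [[0, 0.4, -0.1], [0, 0, 0]], [[0, 0.4, -0.04], [0, 0, 0]], [[0, 0.4, 0], [0, 0, 0]], [[0, 0.38, 0.005], [0, 0, 0]]]}}

```text
clock: 15.22
tool_pos: [0.4929, 0.2567, 0.1076]
orientation: [0.002, -0.701, 0.714, -0.001]
wrist_force: [-2.8, -3.6, 18.6]
gripper_width: 0.001
```

>>> {"method": "drive_tool", "body": {"moves": [[[0, -0.03, -0.005], [0, 0, 0]], [[0, -0.1, -0.01], [0, 0, 0]], [[0, -0.19, -0.01], [0, 0, 0]], [[0, -0.28, -0.01], [0, 0, 0]], [[0, -0.37, -0.01], [0, 0, 0]], [[0, -0.46, -0.01], [0, 0, 0]], [[0, -0.55, -0.005], [0, 0, 0]], [[0, -0.64, 0], [0, 0, 0]], [[0, -0.72, 0], [0, 0, 0]], [[0, -0.78, 0], [0, 0, 0]], [[0, -0.79, 0], [0, 0, 0]], [[0, -0.79, 0], [0, 0, 0]]]}}

```text
clock: 16.73
tool_pos: [0.5739, 0.2548, 0.1079]
orientation: [0.003, -0.701, 0.714, -0.003]
wrist_force: [2.1, -3.7, 12.8]
gripper_width: -0.001
```

```bash
python3 rm.py pics/r3.png
```

```text
231 198 axis x 0.555 y 0.277
341 198 axis x 0.5539 y 0.23
[0.57387212 0.25480453 0.10794017] [ 1.37727375 -3.76371961 11.20978138]
```

>>> {"method": "drive_tool", "body": {"moves": [[[0, -0.02, 0], [0, 0, 0]], [[0, -0.05, 0.003], [0, 0, 0]], [[0, -0.05, 0.003], [0, 0, 0]], [[0, -0.05, -0.02], [0, 0, 0]], [[0, -0.05, -0.06], [0, 0, 0]], [[0, -0.05, -0.3], [0, 0, 0]], [[0, 0.2, -0.8], [0, 0, 0]], [[0, 0.4, -1], [0, 0, 0]], [[0, 0.4, -1], [0, 0, 0]]]}}

```text
clock: 17.9
tool_pos: [0.5299, 0.2563, 0.2068]
orientation: [0.001, -0.701, 0.713, -0.0]
wrist_force: [0.6, 0.2, -0.0]
gripper_width: 0.002
```

```bash
python3 rm.py pics/r4.png; python3 -c "
from h import *
import time
im=save('top','pics/top2.png')
b=cv2.imread('pics/r4.png');cv2.imwrite('pics/c2.png',np.hstack([b,cv2.resize(im[140:320,255:400,::-1],(338,420))])[:, 140:])"
```

```text
231 107 axis x 0.5554 y 0.291
341 108 axis x 0.5533 y 0.219
[0.53003135 0.25600071 0.20530852] [ 0.63044647 -0.25113709 -1.0038839 ]
```

View pics/c2.png

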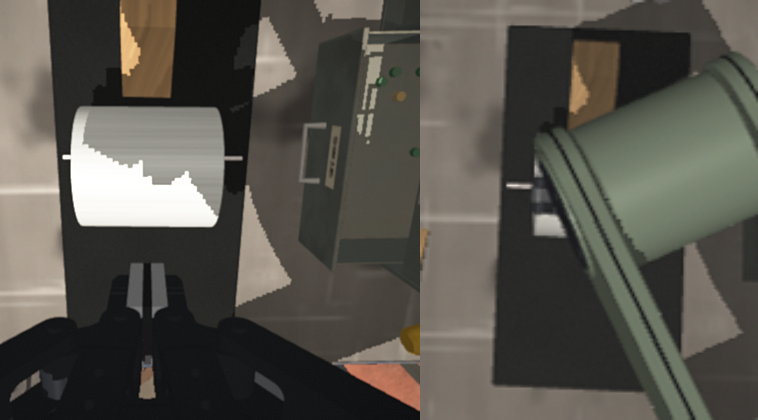

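The line shows at row 157 on both sides of the roller, which spans rows 107–227 (cols 210–364 in the full image). The chock's toe is at row 97. I'll check how well the roller is centred in this same image.

```bash
python3 - <<'E'
from h import *
K,Rm,p=C=cam('wrist')
print('line',ray(C,[[205,157],[378,158]],.006))
t=[np.arctan2((d:=Rm@np.linalg.inv(K)@[287,v,1])[0],-d[2]) for v in(107,227)]
m=sum(t)/2;print('axis',p[0]+(p[2]-.051)*np.tan(m), 'half D',.045/np.sin(abs(t[0]-t[1])/2), (p[2]-.051)/np.cos(m))
print('toe',ray(C,[[260,97],[315,97]],.008),'ends',ray(C,[[211,165],[364,165]],.09))
print(robot.get_obs()['clock'])
E
```

```text
line [[0.55787925 0.32568634 0.006     ]
 [0.55423103 0.17477074 0.006     ]]
axis 0.5547490671123814 half D 0.2875122047993131 0.2848687878379929
toe [[0.60692208 0.27564092 0.008     ]
 [0.60608968 0.23010446 0.008     ]] ends [[0.56464605 0.30364748 0.09      ]
 [0.56281256 0.20403366 0.09      ]]
18.0
```

>>> {"method": "drive_tool", "body": {"moves": [[[0, -0.4, 0], [0, 0, 0]], [[0, -0.8, 0], [0, 0, 0]], [[0, -1, 0], [0, 0, 0]], [[0, -1, 0], [0, 0, 0]]], "grip": 1}}

```text
clock: 18.5
tool_pos: [0.6309, 0.2533, 0.2023]
orientation: [-0.002, -0.7, 0.714, 0.001]
wrist_force: [0.2, 0.3, 0.3]
gripper_width: 0.843
```

>>> {"method": "drive_tool", "body": {"moves": [[[0, -0.3, 0.2], [0, 0, 0]], [[0, -0.48, 0.6], [0, 0, 0]], [[0, -0.48, 1], [0, 0, 0]], [[0, -0.48, 1], [0, 0, 0]], [[0, -0.48, 1], [0, 0, 0]]]}}

```text
clock: 19.12
tool_pos: [0.678, 0.2534, 0.1066]
orientation: [0.001, -0.701, 0.714, -0.0]
wrist_force: [0.7, -0.2, 0.4]
gripper_width: 0.999
```

>>> {"method": "drive_tool", "body": {"moves": [[[0, 0, 0.3], [0, 0, 0]], [[0, 0, 0.6], [0, 0, 0]], [[0, 0, 0.75], [0, 0, 0]], [[0, 0, 0.83], [0, 0, 0]], [[0, 0, 0.84], [0, 0, 0]], [[0, 0, 0.84], [0, 0, 0]]]}}

```text
clock: 19.88
tool_pos: [0.6785, 0.2533, 0.0225]
orientation: [0.001, -0.701, 0.714, -0.0]
wrist_force: [-0.7, 0.3, -0.6]
gripper_width: 1.001
```

>>> {"method": "drive_tool", "body": {"moves": [[[0, 0, 0], [0, 0, 0]], [[0, 0, 0], [0, 0, 0]], [[0, 0, 0], [0, 0, 0]], [[0, 0, 0], [0, 0, 0]], [[0, 0, 0], [0, 0, 0]], [[0, 0, 0], [0, 0, 0]]], "grip": -1}}

```text
clock: 20.62
tool_pos: [0.6783, 0.2532, 0.0219]
orientation: [0.001, -0.701, 0.714, -0.0]
wrist_force: [0.1, 0.4, 4.5]
gripper_width: 0.457
```

>>> {"method": "drive_tool", "body": {"moves": [[[0, 0.03, -0.005], [0, 0, 0]], [[0, 0.09, -0.01], [0, 0, 0]], [[0, 0.16, -0.01], [0, 0, 0]], [[0, 0.23, -0.01], [0, 0, 0]], [[0, 0.29, -0.01], [0, 0, 0]], [[0, 0.33, -0.01], [0, 0, 0]], [[0, 0.34, -0.01], [0, 0, 0]], [[0, 0.34, -0.01], [0, 0, 0]]]}}

```text
clock: 21.62
tool_pos: [0.6437, 0.2536, 0.0221]
orientation: [-0.0, -0.701, 0.714, 0.0]
wrist_force: [-0.0, -0.1, 0.2]
gripper_width: 0.452
```

```bash
python3 - <<'E'
from h import *
C=cam('wrist');im=save('wrist','pics/w5.png');s=save('scene','pics/s5.png')
t=save('top','pics/t5.png')
a=cv2.resize(s[150:280,220:420],None,fx=2,fy=2,interpolation=2); b=cv2.resize(t[140:310,270:390],(184,260),interpolation=2)
cv2.imwrite('pics/c5.png',np.vstack([np.hstack([a,b,np.zeros((260,800-400-184,3),np.uint8)])[:,:584],cv2.copyMakeBorder(im[100:420],0,0,0,24,0)])[:,:,::-1])
print(robot.get_obs()['tool_pos'],robot.get_obs()['wrist_force'])
E
```

```text
[0.64400762 0.25365772 0.02220571] [-0.78495619  0.63005477 -0.64297507]
```

View pics/c5.png

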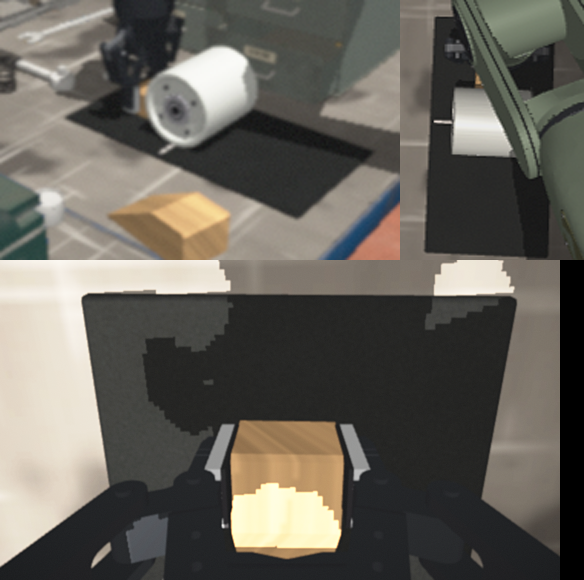

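>>> {"method": "drive_tool", "body": {"moves": [[[0, 0.005, 0], [0, 0, 0]], [[0, 0.01, 0], [0, 0, 0]], [[0, 0.015, 0], [0, 0, 0]], [[0, 0.02, 0], [0, 0, 0]], [[0, 0.025, 0], [0, 0, 0]], [[0, 0.03, 0], [0, 0, 0]], [[0, 0.035, 0], [0, 0, 0]], [[0, 0.04, 0], [0, 0, 0]], [[0, 0.04, 0], [0, 0, 0]]]}}

```text
clock: 22.9
tool_pos: [0.6398, 0.2538, 0.0223]
orientation: [-0.0, -0.701, 0.714, 0.0]
wrist_force: [0.7, 0.1, -0.9]
gripper_width: 0.456
```

>>> {"method": "drive_tool", "body": {"moves": [[[0, 0, 0], [0, 0, 0]], [[0, 0, 0], [0, 0, 0]], [[0, 0, 0], [0, 0, 0]], [[0, 0, 0], [0, 0, 0]], [[0, 0, -0.1], [0, 0, 0]], [[0, 0, -0.5], [0, 0, 0]], [[0, 0, -1], [0, 0, 0]], [[0, 0, -1], [0, 0, 0]], [[0, 0, -1], [0, 0, 0]]], "grip": 1}}

```text
clock: 24.02
tool_pos: [0.6396, 0.2537, 0.1226]
orientation: [0.0, -0.701, 0.714, -0.0]
wrist_force: [0.6, 0.1, -0.2]
gripper_width: 1.001
```

>>> {"method": "drive_tool", "body": {"moves": [[[0, 0.4, -0.4], [0, 0, 0]], [[0, 0.6, -0.8], [0, 0, 0]], [[0, 0.9, -1], [0, 0, 0]], [[0, 0.9, -1], [0, 0, 0]], [[0, 0.9, -1], [0, 0, 0]], [[0, 0.9, -1], [0, 0, 0]]]}}

```text
clock: 24.78
tool_pos: [0.5501, 0.2551, 0.2205]
orientation: [-0.001, -0.7, 0.714, 0.0]
wrist_force: [0.5, -0.4, 0.5]
gripper_width: 1.003
```

```bash
python3 rm.py pics/r6.png
```

```text
231 136 axis x 0.5527 y 0.293
231 340 axis x 0.3564 y 0.303
341 136 axis x 0.551 y 0.215
341 341 axis x 0.353 y 0.211
[0.55010476 0.25514061 0.22064269] [0.24541862 0.46284426 0.15606511]
```

View pics/r6.png

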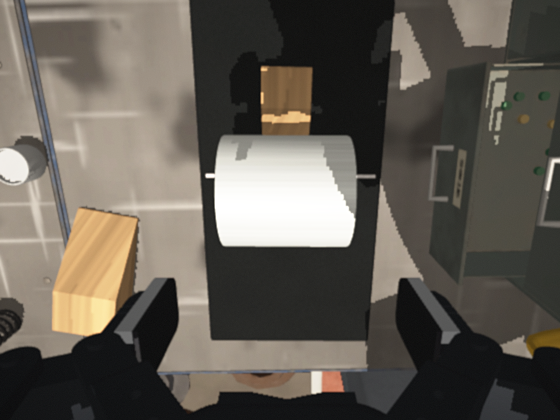

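```bash
python3 - <<'E'
from h import *
K,Rm,p=C=cam('wrist')
L=ray(C,[[207,175.5],[374,176.5]],.006);print('line',L.mean(0))
for r in((135,246),(135.5,247)):
    t=[np.arctan2((d:=Rm@np.linalg.inv(K)@[285,v,1])[0],-d[2]) for v in r]
    m=sum(t)/2;print('axis',p[0]+(p[2]-.051)*np.tan(m))
H=ray(C,[[261.5,66.5],[312,66.5]],.036);print('heel',H, 'grip x',H[:,0].mean()-.016)
E
```

```text
line [0.55622399 0.25045102 0.006     ]
axis 0.5529182480235969
axis 0.5522985644372983
heel [[0.64935539 0.27197723 0.036     ]
 [0.64861611 0.23259027 0.036     ]] grip x 0.6329857528153326
```

```bash
python3 rm.py pics/r7.png; python3 -c "
from station import robot
print(robot.get_obs()['clock']);print(robot.job_done())"
```

```text
231 136 axis x 0.5527 y 0.293
231 340 axis x 0.3564 y 0.303
341 137 axis x 0.5503 y 0.215
341 341 axis x 0.353 y 0.211
[0.55014359 0.25519003 0.22088375] [-0.77143986  0.39175046 -0.53452734]
24.875
the job is handed in; nothing more can be done
None
```

The job is handed in, at about 25 s of the 72 s allowed; no verdict was reported.

- **Chock drawn out:** I gripped the small chock and slid it level about 150 mm, to roughly 115 mm beyond the chalk line.
- **Roller rolled:** I pushed on its top with the shut fingers in three strokes plus a small nudge. It travelled about 115 mm, half the finger travel, so it rolled without slipping. It came to rest 1.3 mm short of the line.
- **Chock returned:** I slid it back toe first until it touched. That last creep pushed the roller back about 2–3 mm.

**Last checks:**
- **Roller:** its axis is 3.3–4.3 mm short of the line (limit 9 mm) and square to within about 1 degree. It did not move between the last two pictures.
- **Chock:** its grip point is about 80.5 mm from the roller's axis (snug is 79.5 mm, limit 86.5 mm). It is also straight and near mid-line.
- **Disagreement:** two estimates of the remaining gap before contact differed, at about 2 mm and 4–7 mm. Contact came roughly 2 mm on, which fits the first.
- **Bystanders:** I planned the path to stay clear of them and felt no unexpected forces. I did not measure their positions again at the end.

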